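# Book in a carton with the barcode scanner and put it on charge

## Robot

A 6-joint arm with a two-finger parallel gripper is mounted at the origin on the work surface; the furniture and walls round the work are solid. World frame = base frame: x ahead of the robot, y to its left, z up, the work surface at z = 0. Lengths are in mm, angles in degrees, forces in N, time in s.
With the tool pointing down it reaches from about 300 to 850 mm from the base axis. Payload 4.2 kg.
Tool frame: the origin (TCP) lies on the centre line of the jaws, within the pads' length; the fingertips stand 8 mm ahead of it and the grasp point (between the pads) lies 11 mm behind it; z points along the fingers, y is the line along which they close (so a half turn about z gives the same grasp; the last joint's range is limited). The gripper opens to 91 mm and grips with 3 to 60 N. Pads are 32 mm wide; open, the fingers measure 118 mm over their backs; the gripper's body (76 mm by 178 mm) begins 60 mm behind the grasp point.
Start: joints at [64.057, 18.312, 89.639, -0, 72.044, -1.146], TCP at [241.167, 521.997, 221.976] pointing down, gripper open.
Joint ranges: [-177.97, 177.97], [-48.28, 115.42], [12.27, 149.76], [-77.06, 257.06], [2.81, 150.46], [-146.56, 146.56]. Speed limits (degrees/s): [147.25, 147.25, 180, 180, 180, 180].

## Interface

Orientations are given as [roll, pitch, yaw] about the fixed x, y, z axes, in that order (R = Rz(yaw) Ry(pitch) Rx(roll)).
In Python, from workcell import telemetry, eyes, ticket gives the robot as it stands. The module is installed in compiled form; this text tells all that it offers.
- The arm moves only by the shell command python3 -m crank 'ROWS' [OPENING] [FORCE]. ROWS is JSON, a list of rows, each an object of numbers: "dx", "dy", "dz": the shift along the world's x, y, z normalised to -1 to 1, where 1 is 80 cm; "yaw": the turn about the world's z normalised to -1 to 1, where 1 is 5 degrees. A call has 1 to 10 rows; each row shifts and turns the commanded pose from where the row before left it; what a row does not reach is not made up. A row lasts 1/8 s, in which the tool goes at most 62.5 mm and 10.7 degrees, less where a joint would pass 70% of its speed; a pose out of reach is approached as far as the arm can. A call with a number of a shift or a turn outside -1 to 1 is refused whole. A call with a gripper value outside its range is refused whole. OPENING is the opening, from 0 (shut) to 1 (fully open), set as the call begins (- or left out, the last holds). The fingers move at their own pace and stop on an object; FORCE is the grip in N (left out, the last holds). Time passes only in rows, so rows that do not move let the fingers close. It gives the time, the measured TCP pose, the force, the opening and the grip force at its end, in the units of the state.
- telemetry.state(): the state, without advancing time (a new reading comes with each control period).
- eyes.grab_frame(name): name is "scene" or "top" or "wrist"; returns the picture (480x640x3 uint8, red, green, blue); there is no depth.
- eyes.calibration(name): a dict with "camera_matrix" (3x3 intrinsics, pixels), "world_from_camera" (4x4, takes a point from camera to world coordinates). Camera axes: x right, y down, z forward; pixel columns grow to the right and rows downward; lengths in mm; the calibration is good to about 2 mm. A picture is of the moment at which its call begins: read the wrist's pose just before it. calibration takes no time and is no camera call; for the wrist camera it gives the pose at the moment of the call.
- ticket.job_done(): hands the job in; it is judged then, once.
The state is a dict: "time_s": time; "qpos": joint angles; "qvel": joint speeds; "effort": joint torques, N m; "ee_pos": TCP position; "ee_rot": TCP orientation; "force": force on the tool from outside, world axes, zero at the start; "torque": the same for the moment, N m; "gripper_width": finger opening in mm; "gripper_force": force on a finger pad.
Only numpy, scipy, OpenCV 4.12 (cv2) and the standard library are available. Lean on these libraries where they do the work, as an engineer would, in place of code of your own. Each camera call takes 0.05 s, during which the arm holds its last target. There are 200 camera calls.

## Task

The cordless barcode scanner has been dropped among the stock in the steel tray: take it out and leave the stock as it lies. Then, with the scanner held by its handle and a finger squeezing its trigger, scan the barcode printed on the open carton's label: window square to the barcode, about 10 cm from it, held still for a good second. Last, lay the scanner gently flat in the nest of its charging cradle and let go; do not shift the carton or the other things on the table.

Things in the scene. Friction and masses are not known exactly. Their poses are not given: they have to be found in the camera images.
- scanner: Black and grey pistol-grip barcode scanner, 0.33 kg, on its side, z up (mm): head x -70..50, y -21..21, z 0..56; handle x -30..6, y -21..-104, z 10..46; battery foot x -48..22, y -104..-136, z 0..56. Origin: middle of the head's lower side; x: the way it looks, -y: down the handle. Centre of mass (-11, -42, 28). Used and stored this side up. In the tray a box fills the space before the trigger.
- window (a point): Centre of the scanner's window, on the front of the head at (51, 0, 28) mm of the scanner; axes as the scanner's, x is the line of sight.
- trigger_face (a point): Front of the released trigger, at (12, -46, 28) mm of the scanner. The trigger is 28 mm long (y), 20 mm high (z) and stands 6 mm proud of the handle's front: 42 mm along x from its front to the handle's back, 36 mm squeezed.
- trigger (a joint): Trigger travel in m: 0 released, 0.006 fully squeezed, sprung, 6 N at the end. It counts as squeezed above 0.004.
- cradle: Black charging cradle, fixed, its nest in the scanner's outline. Same frame as the scanner's: home, the scanner has its origin at (0, 0, 8) mm here and the same yaw; 7 mm play all round. Rims 7 mm above the nest's floor round head and foot, none beside the handle; base x -85..65, y -163..43 mm; 44 mm tall contact block beyond the foot, y -146..-158 mm.
- carton: Open brown cardboard carton, 179 x 276 mm, walls 136 mm high with flaps to 193 mm, full (3 kg), three cartridges standing in it up to 320 mm. Origin: centre of its underside; its -x face (x = -89 mm), towards the robot, bears a white label. At the label's right-hand end the 52 x 20 mm barcode, centred at (-89.5, -2, 64) mm.
- tray: Shallow steel tray, outside 270 (x) x 290 (y) x 50 mm high, walls and floor 4 mm, fixed to the table; besides the boxes a padlock (14 mm high) and a tape measure (64 mm high) lie in its two corners at +y. Origin: centre of its underside.
- long_box: Card box of screws, 68 x 110 x 50 mm, in the tray, its end tucked between the scanner's head and foot before the trigger, so that here the scanner is taken elsewhere: the rear end of its head (x -70..-30 mm of the scanner, 42 mm across along y) is free. Leave the box. Origin: centre of its underside.
- small_box: Card box of screws, 50 x 75 x 30 mm, in the tray; leave it. Origin: centre of its underside.
- tin: Tin, 77 mm across, 127 mm high, standing before one front corner of the carton; leave it. Origin: centre of its underside.
- aerosol: Aerosol can, 66 mm across, 201 mm high, standing before the other front corner; leave it. Origin: centre of its underside.
- tape_roll: Roll of masking tape lying flat, 100 mm across, 25 mm high, on the table before the carton; leave it. Origin: centre of its underside.

How it is judged (in metres and radians):
On the way:
1. trigger squeezed while the window is 60 to 150 mm straight before the barcode, its line of sight within 22 mm of the barcode's middle and within 0.25 rad of square, the scanner still for 1 s (value of joint trigger above 0.004 m and x of window in the frame of carton between -0.2395 and -0.1495 m and y of window in the frame of carton between -0.024 and 0.02 m and z of window in the frame of carton between 0.042 and 0.086 m and y of carton in the frame of window between -0.02 and 0.024 m and z of carton in the frame of window between -0.086 and -0.042 m and angle between the x axis of window and the x axis of carton, either way round below 0.25 rad and linear speed of scanner below 0.015 m/s and angular speed of scanner below 0.1 rad/s), for 1 s.
At the end, for the whole second after the job is handed in: The scanner lies still and flat on the nest's floor (origin within 13 mm sideways of home, 5 to 10.5 mm above the cradle's, turned under 0.12 rad, tilted under 0.04), trigger released; carton within 20 mm, the tray's boxes, tin, aerosol and tape roll within 40 mm of their starts (horizontal distance between scanner and cradle below 0.013 m and z of scanner in the frame of cradle between 0.005 and 0.0105 m and angle between the x axis of scanner and the x axis of cradle, either way round below 0.12 rad and angle between scanner's own z axis and vertical below 0.04 rad and value of joint trigger below 0.002 m and linear speed of scanner below 0.01 m/s and angular speed of scanner below 0.1 rad/s and distance of carton from where it was at the start of the episode below 0.02 m and distance of each of long_box, small_box, tin, aerosol, tape_roll from where it was at the start of the episode below 0.04 m); the robot touches nothing.
It fails at once if the carton is shifted by more than 20 mm (distance of carton from where it was at the start of the episode above 0.02 m).
It fails at once if a box of screws in the tray is moved by more than 40 mm (distance of any of long_box, small_box from where it was at the start of the episode above 0.04 m).
It fails at once if the tin, the aerosol or the tape roll is moved by more than 40 mm (distance of any of tin, aerosol, tape_roll from where it was at the start of the episode above 0.04 m).
It fails at once if the scanner is dropped (falls untouched by the fingers at over 0.45 m/s) (contact force between the fingers and scanner below 0.05 N and linear speed of scanner above 0.45 m/s).
It also fails if it takes over 67 s, if anything falls off the work surface, if the arm or the gripper's body presses on something with over 40 N, if the wrist force passes 120 N, or if a joint passes its speed limit or range.

## Working session

There is one attempt and no reset: what is moved stays moved. The work goes in short steps, Python scripts to look and compute and a shell command to move; the robot and the scene stay as the last step left them, time stands still between calls to the robot, and variables do not carry over. Pictures are saved under pics/ and viewed, at most 10 in all, crops included, and the job is handed in when it is done.

```bash
mkdir -p pics; cat > h.py <<'E'
import numpy as np, cv2
from workcell import telemetry, eyes
def snap(n,f):
    c=eyes.calibration(n); im=eyes.grab_frame(n); cv2.imwrite(f'pics/{f}.png',im[:,:,::-1]); np.savez(f'pics/{f}.npz',K=np.array(c['camera_matrix']),T=np.array(c['world_from_camera'])); return im
def ray(f,u,v,z):
    d=np.load(f'pics/{f}.npz'); K,T=d['K'],d['T']
    r=T[:3,:3]@np.linalg.inv(K)@[u,v,1.]; o=T[:3,3]
    return (o+r*(z-o[2])/r[2]).round(1)
def proj(f,p):
    d=np.load(f'pics/{f}.npz'); K,T=d['K'],d['T']
    q=K@(T[:3,:3].T@(np.array(p,float)-T[:3,3])); return (q[:2]/q[2]).round(1)
E
python3 - <<'E'
from h import *
for n in ('scene','top'):
    snap(n,n+'0'); print(n,np.load(f'pics/{n}0.npz')['T'].round(2).tolist())
print(telemetry.state())
E
```

```text
scene [[0.58, -0.57, 0.59, -235.65], [-0.82, -0.4, 0.42, -536.34], [-0.0, -0.72, -0.7, 1044.61], [0.0, 0.0, 0.0, 1.0]]
top [[-0.01, -0.99, 0.1, 430.17], [-1.0, 0.01, -0.01, 39.16], [0.01, -0.1, -0.99, 1170.82], [0.0, 0.0, 0.0, 1.0]]
{'time_s': 0.1, 'qpos': array([ 6.40572636e+01,  1.83471024e+01,  8.96992957e+01,  1.16398876e-03,
        7.20428919e+01, -1.14510327e+00]), 'qvel': array([ 0.07025102, -0.17848206, -0.09471511,  0.02575613, -0.0198218 ,
        0.01714468]), 'effort': array([-8.03331259e-04, -4.13334167e+01, -2.32511348e+01,  7.27973180e-02,
        4.22607525e-02, -5.47906654e-05]), 'ee_pos': array([240.95991244, 521.5986317 , 221.21393091]), 'ee_rot': array([-1.79910750e+02, -2.89091978e-03,  1.55202005e+02]), 'force': array([ 0.5106873 , -0.03385322,  0.29748981]), 'torque': array([-0.02732206,  0.0364581 ,  0.02953627]), 'gripper_force': 0.0, 'gripper_width': 91.10013661735931}
```

View pics/top0.png

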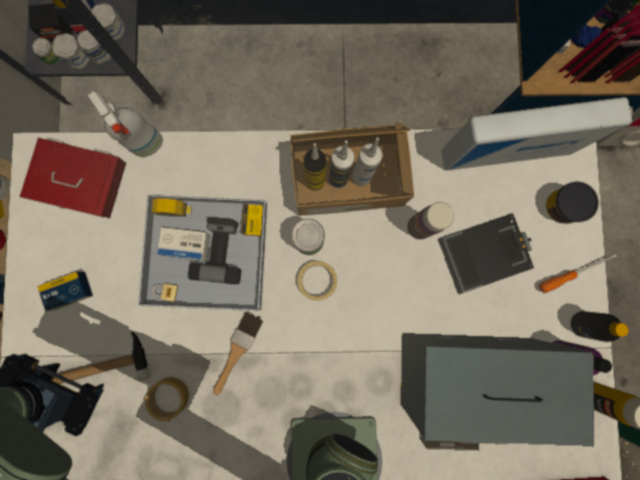

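View pics/scene0.png

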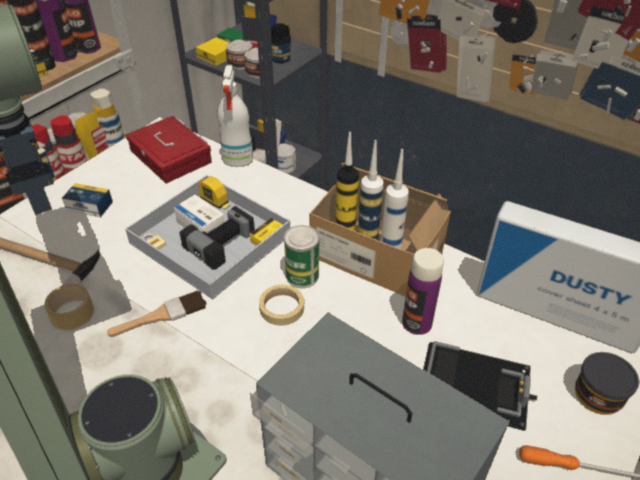

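The top view shows the tray at about (205,250). The scanner's head is at about (215,272), its foot at (220,226), with the long box to its left. The carton is at (352,167), the tin at (308,237), the aerosol at (430,220) and the tape roll at (317,280). The black thing at (487,253) is probably the cradle. The scene view agrees, and I'll zoom in to check.

```bash
python3 - <<'E'
from h import *
t=cv2.imread('pics/top0.png'); s=cv2.imread('pics/scene0.png')
a=cv2.resize(t[185:315,130:280],None,fx=3.2,fy=3.2,interpolation=2)
b=cv2.resize(t[205:300,430:540],None,fx=3.2,fy=3.2,interpolation=2)
A=np.zeros((600,800,3),np.uint8);A[:416,:480]=a[:416,:480]
b=b[:,:320];A[:b.shape[0],480:480+b.shape[1]]=b
c=cv2.resize(s[330:450,410:540],None,fx=2.3,fy=2.3); c=c[:276,:299];A[310:310+c.shape[0],490:490+c.shape[1]]=c
cv2.imwrite('pics/c1.png',A)
E
```

```text
(no output)
```

View pics/c1.png

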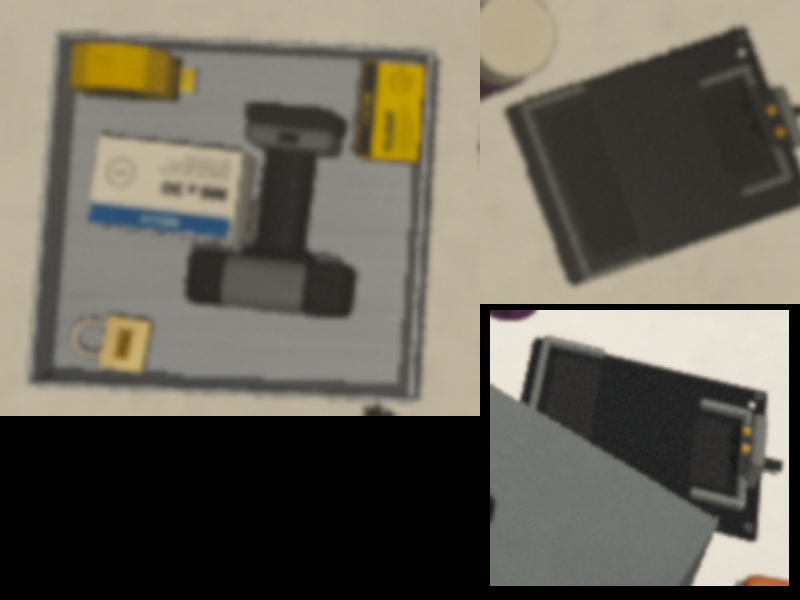

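The crop confirms the cradle, with its head nest to the left and the foot and contacts to the right. The scanner's head points left in the image, and its rear end at about crop (330,285) is free.

```bash
python3 - <<'E'
from h import *
P=lambda n,u,v,z: print(n, ray('top0',u,v,z))
A=lambda n,x,y,z: P(n,130+x/3.2,185+y/3.2,z)
B=lambda n,x,y,z: P(n,430+(x-480)/3.2,205+y/3.2,z)
A('headfront top',188,285,56);A('head rear',354,290,45);A('head midtop edge',262,262,60)
A('foot L',245,128,56);A('foot R',347,135,45);A('handleL',262,200,45);A('handleR',310,200,35)
A('lboxNW',97,135,54);A('lboxNE',248,150,54);A('lboxSE',240,245,54)
for n,x,y in (('+x+y',510,105),('-x+y',575,283),('+x-y',745,30)): B('cr '+n,x,y,8)
P('tape',317,280,25);P('tin top',308,234,127);P('aer top',438,217,201)
P('carton front L',297,213,136);P('carton front R',413,203,136)
P('free',390,290,0);P('cab',402,335,0);P('brush',262,318,0)
for p in ((0,0,0),): print(proj('top0',p))
# scene barcode: upscaled view
s=cv2.imread('pics/scene0.png');t=cv2.imread('pics/top0.png')
a=cv2.resize(s[200:310,270:460],None,fx=4,fy=4,interpolation=2);cv2.imwrite('pics/c2.png',a)
E
```

```text
headfront top [457.5 342.6  56. ]
head rear [452.4 220.   45. ]
head midtop edge [473.9 286.5  60. ]
foot L [575.8 301.4  56. ]
foot R [570.9 225.9  45. ]
handleL [521.7 290.4  45. ]
handleR [522.1 255.8  35. ]
lboxNW [572.  413.8  54. ]
lboxNE [559.2 299.4  54. ]
lboxSE [487.2 304.5  54. ]
cr +x+y [ 542.4 -277.8    8. ]
cr -x+y [ 401.4 -323.4    8. ]
cr +x-y [ 600.4 -468.8    8. ]
tape [439.6  34.7  25. ]
tin top [543.2  54.3 127. ]
aer top [ 568.3 -224.   201. ]
carton front L [590.4  78.6 136. ]
carton front R [ 610.4 -185.8  136. ]
free [ 412.2 -149.5    0. ]
cab [ 300.  -176.4    0. ]
brush [346.9 173.4   0. ]
[333.5 461.6]
```

View pics/c2.png

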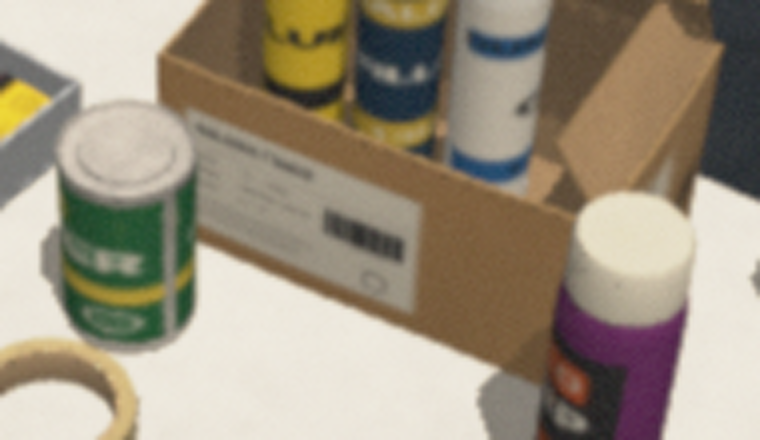

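The barcode's centre is at crop (364,236), which is scene pixel (361,259). The aerosol and the tin stand clear on either side of it.

```bash
python3 - <<'E'
from h import *
print('barcode',ray('scene0',361,259,64))
# carton front bottom edge in scene: crop (200,232)->(525,375)
print(ray('scene0',270+200/4,200+235/4,0),ray('scene0',270+530/4,200+378/4,0))
print('box top edge',ray('scene0',270+165/4,200+60/4,136),ray('scene0',270+420/4,200+165/4,136))
print('tin base/aer', ray('scene0',270+128/4,200+150/4,127), ray('scene0',270+633/4,200+240/4,201))
E
python3 -m crank '[{"dx":0.065,"dy":-0.07,"yaw":-1},{"dx":0.065,"dy":-0.07,"yaw":-1},{"dx":0.065,"dy":-0.07,"yaw":-1},{"dx":0.03,"dy":-0.07,"yaw":-1},{"yaw":-1},{"yaw":-1},{"yaw":-1},{"yaw":-1},{"yaw":-1},{"yaw":-1}]' 1 40
python3 -m crank '[{"yaw":-1},{"yaw":-1},{"yaw":-1},{},{}]'
python3 - <<'E'
from h import *
snap('wrist','w1')
E
```

```text
barcode [613.3 -56.7  64. ]
[613.   54.7   0. ] [ 627.8 -161.7    0. ]
box top edge [603.5  72.6 136. ] [613.3 -87.7 136. ]
tin base/aer [540.2  51.9 127. ] [ 567.1 -230.4  201. ]validation failed for argument at $[0]...
validation failed for argument at $[0]...
```

View pics/w1.png

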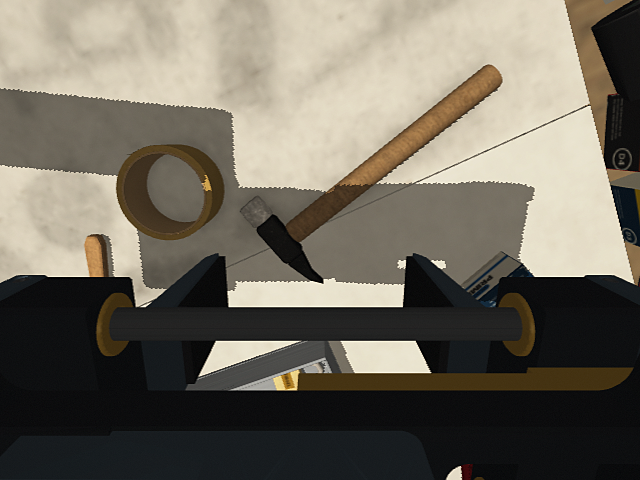

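The rows were refused and the arm hasn't moved, so the picture is from the start pose: a hammer and a roll of brown tape. Rows probably need all four fields.

```bash

python3 -m crank '[{"dx":0.065,"dy":-0.07,"dz":0,"yaw":-1},{"dx":0.065,"dy":-0.07,"dz":0,"yaw":-1},{"dx":0.065,"dy":-0.07,"dz":0,"yaw":-1},{"dx":0.03,"dy":-0.07,"dz":0,"yaw":-1},{"dx":0,"dy":0,"dz":0,"yaw":-1},{"dx":0,"dy":0,"dz":0,"yaw":-1},{"dx":0,"dy":0,"dz":0,"yaw":-1},{"dx":0,"dy":0,"dz":0,"yaw":-1},{"dx":0,"dy":0,"dz":0,"yaw":-1},{"dx":0,"dy":0,"dz":0,"yaw":-1}]' 1 40
python3 -m crank '[{"dx":0,"dy":0,"dz":0,"yaw":-1},{"dx":0,"dy":0,"dz":0,"yaw":-1},{"dx":0,"dy":0,"dz":0,"yaw":-1},{"dx":0,"dy":0,"dz":0,"yaw":0},{"dx":0,"dy":0,"dz":0,"yaw":0}]'
python3 - <<'E'
from h import *
snap('wrist','w2')
E
```

```text
time_s: 1.4
ee_pos: [392.6, 328.4, 221.7]
ee_rot: [-180.0, 0.0, 105.0]
force: [0.6, -0.4, -0.1]
gripper_width: 91.2
gripper_force: 0.0
time_s: 2.02
ee_pos: [392.7, 328.5, 221.8]
ee_rot: [-180.0, 0.0, 90.3]
force: [0.8, -0.2, 0.5]
gripper_width: 91.3
gripper_force: 0.0
```

View pics/w2.png

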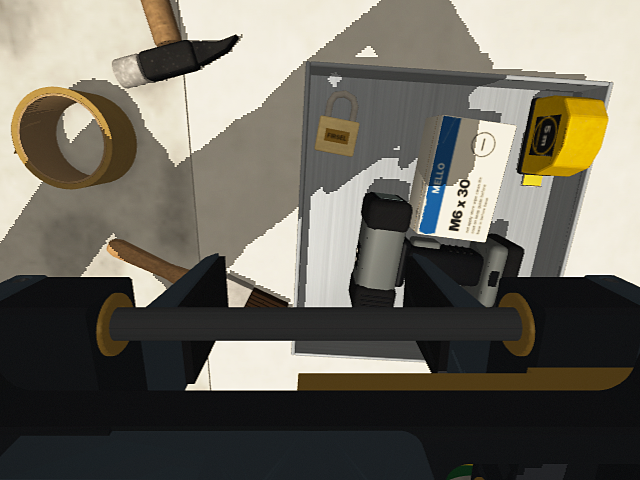

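The wrist view shows the head as a strip from (388,193) at the front. Its sides run (362,205)→(353,295) and (412,210)→(404,285), and the long box is to its right. I'll cast these to get the yaw and centre line.

```bash
python3 - <<'E'
from h import *
for u,v,z in ((363,208,45),(354,288,45),(411,212,45),(404,283,45),(388,193,50),(494,306,60),(518,240,55),(355,295,32),(450,115,54),(517,123,54),(413,232,54)): print(u,v,z,ray('w2',u,v,z))
d=np.load('pics/w2.npz');print(d['T'].round(2))
E
```

```text
363 208 45 [439.3 335.5  45. ]
354 288 45 [433.3 251.9  45. ]
411 212 45 [486.  331.8  45. ]
404 283 45 [484.3 257.7  45. ]
388 193 50 [461.6 350.9  50. ]
494 306 60 [571.8 239.7  60. ]
518 240 55 [588.2 306.9  55. ]
355 295 32 [436.2 238.1  32. ]
450 115 54 [511.4 420.8  54. ]
517 123 54 [571.5 414.3  54. ]
413 232 54 [486.9 314.1  54. ]
[[ 1.0000e+00  0.0000e+00  0.0000e+00  3.9298e+02]
 [ 0.0000e+00 -9.7000e-01 -2.6000e-01  4.0009e+02]
 [-0.0000e+00  2.6000e-01 -9.7000e-01  3.8452e+02]
 [ 0.0000e+00  0.0000e+00  0.0000e+00  1.0000e+00]]
```

```bash

python3 -m crank '[{"dx":0.04,"dy":-0.055,"dz":0,"yaw":-0.5},{"dx":0.04,"dy":-0.055,"dz":0,"yaw":0},{"dx":0,"dy":0,"dz":-0.05,"yaw":0},{"dx":0,"dy":0,"dz":-0.05,"yaw":0},{"dx":0,"dy":0,"dz":-0.05,"yaw":0},{"dx":0,"dy":0,"dz":0,"yaw":0},{"dx":0,"dy":0,"dz":0,"yaw":0}]' 0.77 40
python3 - <<'E'
from h import *
snap('scene','s2'); snap('wrist','w3')
w=cv2.imread('pics/w3.png'); s=cv2.imread('pics/s2.png')
A=np.zeros((600,800,3),np.uint8);A[:240,:320]=cv2.resize(w,(320,240))
c=cv2.resize(s[130:300,100:300],None,fx=2.4,fy=2.4);A[:408,320:800]=c
cv2.imwrite('pics/c3.png',A)
E
```

```text
time_s: 2.95
ee_pos: [457.7, 241.1, 103.3]
ee_rot: [179.9, -0.1, 87.7]
force: [0.4, 0.6, -0.2]
gripper_width: 70.3
gripper_force: 0.0
```

View pics/c3.png

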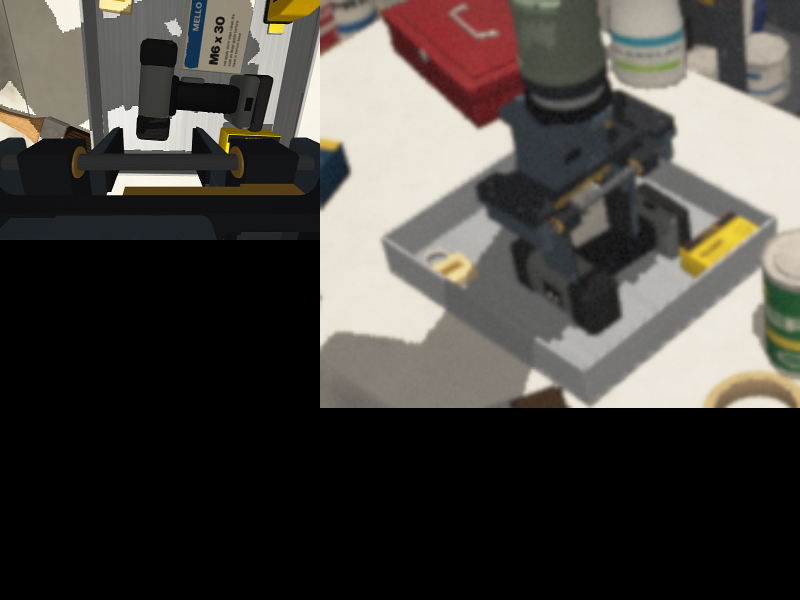

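The head lies between the fingers' planes. In the wrist picture its rear end is at about (308,278), with its sides at columns 273 and 340. I'll check this with rays before descending.

```bash
python3 - <<'E'
from h import *
for u,v,z in ((308,279,32),(308,262,56),(274,262,45),(340,262,45),(316,78,56),(282,85,50),(352,90,50)): print(u,v,z,ray('w3',u,v,z))
E
```

```text
308 279 32 [452.7 217.7  32. ]
308 262 56 [454.1 238.7  56. ]
274 262 45 [431.4 235.8  45. ]
340 262 45 [474.8 234.   45. ]
316 78 56 [463.3 345.   56. ]
282 85 50 [444. 343.  50.]
352 90 50 [483.6 338.8  50. ]
```

```bash

python3 -m crank '[{"dx":-0.0025,"dy":0,"dz":-0.04,"yaw":-0.3},{"dx":0,"dy":0,"dz":-0.04,"yaw":0},{"dx":0,"dy":0,"dz":-0.023,"yaw":0},{"dx":0,"dy":0,"dz":0,"yaw":0},{"dx":0,"dy":0,"dz":0,"yaw":0}]' 0.77 40
python3 -m crank '[{"dx":0,"dy":0,"dz":0,"yaw":0},{"dx":0,"dy":0,"dz":0,"yaw":0},{"dx":0,"dy":0,"dz":0,"yaw":0},{"dx":0,"dy":0,"dz":0,"yaw":0},{"dx":0,"dy":0,"dz":0,"yaw":0},{"dx":0,"dy":0,"dz":0,"yaw":0}]' 0 50
```

```text
time_s: 3.68
ee_pos: [455.9, 241.2, 21.0]
ee_rot: [179.8, -0.1, 86.2]
force: [0.1, 0.3, 0.5]
gripper_width: 70.2
gripper_force: 0.0
time_s: 4.42
ee_pos: [454.1, 240.3, 19.8]
ee_rot: [-179.9, 0.0, 86.2]
force: [-2.4, 0.2, 5.4]
gripper_width: 42.4
gripper_force: 49.6
```

```bash

python3 -m crank '[{"dx":0,"dy":0,"dz":0.01,"yaw":0},{"dx":0,"dy":0,"dz":0.02,"yaw":0},{"dx":0,"dy":0,"dz":0.03,"yaw":0},{"dx":0,"dy":0,"dz":0.03,"yaw":0},{"dx":0,"dy":0,"dz":0.03,"yaw":0},{"dx":0,"dy":0,"dz":0.03,"yaw":0},{"dx":0,"dy":0,"dz":0.015,"yaw":0},{"dx":0,"dy":0,"dz":0,"yaw":0},{"dx":0,"dy":0,"dz":0,"yaw":0}]' 0 50
python3 - <<'E'
from h import *
snap('scene','s3'); snap('wrist','w4')
w=cv2.imread('pics/w4.png'); s=cv2.imread('pics/s3.png')
A=np.zeros((600,800,3),np.uint8);A[:240,:320]=cv2.resize(w,(320,240))
c=cv2.resize(s[100:300,100:300],None,fx=2.4,fy=2.4);A[:480,320:800]=c
cv2.imwrite('pics/c4.png',A)
E
```

```text
time_s: 5.55
ee_pos: [454.1, 240.2, 150.5]
ee_rot: [-179.9, 0.1, 86.2]
force: [1.2, -0.7, -2.3]
gripper_width: 42.1
gripper_force: 49.6
```

View pics/c4.png

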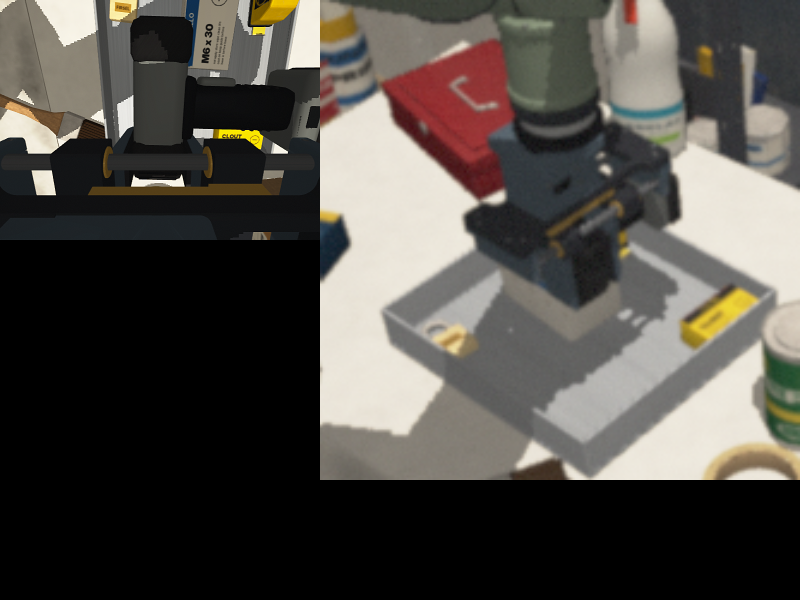

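The scanner is lifted and level in the jaws, and the stock is undisturbed. Next I'll carry it to the spot before the carton.

```bash

python3 -m crank '[{"dx":-0.005,"dy":-0.025,"dz":0,"yaw":-1},{"dx":-0.005,"dy":-0.025,"dz":0,"yaw":-1},{"dx":-0.005,"dy":-0.025,"dz":0,"yaw":-1},{"dx":-0.005,"dy":-0.025,"dz":0,"yaw":-1},{"dx":-0.005,"dy":-0.025,"dz":0,"yaw":-1},{"dx":-0.005,"dy":-0.025,"dz":0,"yaw":-1},{"dx":-0.005,"dy":-0.025,"dz":0,"yaw":-1},{"dx":-0.005,"dy":-0.025,"dz":0,"yaw":-1},{"dx":-0.005,"dy":-0.025,"dz":0,"yaw":-1},{"dx":-0.005,"dy":-0.025,"dz":0,"yaw":-1}]' 0 50
python3 -m crank '[{"dx":-0.005,"dy":-0.0235,"dz":0,"yaw":-1},{"dx":-0.005,"dy":-0.0235,"dz":0,"yaw":-1},{"dx":-0.005,"dy":-0.0235,"dz":0,"yaw":-1},{"dx":-0.005,"dy":-0.0235,"dz":0,"yaw":-1},{"dx":-0.005,"dy":-0.0235,"dz":0,"yaw":-1},{"dx":-0.005,"dy":-0.0235,"dz":0,"yaw":-1},{"dx":0,"dy":0,"dz":0,"yaw":-0.45},{"dx":0,"dy":0,"dz":0,"yaw":0},{"dx":0,"dy":0,"dz":0,"yaw":0}]' 0 50
```

```text
time_s: 6.9
ee_pos: [414.2, 40.0, 151.0]
ee_rot: [-180.0, 0.1, 36.0]
force: [-0.5, -0.5, -2.9]
gripper_width: 42.2
gripper_force: 49.6
time_s: 8.02
ee_pos: [390.6, -72.0, 151.3]
ee_rot: [-180.0, 0.0, 4.0]
force: [-0.3, 0.9, -2.4]
gripper_width: 42.2
gripper_force: 49.6
```

```bash

python3 -m crank '[{"dx":0,"dy":0,"dz":-0.02,"yaw":0},{"dx":0,"dy":0,"dz":-0.03,"yaw":0},{"dx":0,"dy":0,"dz":-0.03,"yaw":0},{"dx":0,"dy":0,"dz":-0.03,"yaw":0},{"dx":0,"dy":0,"dz":-0.03,"yaw":0},{"dx":0,"dy":0,"dz":-0.015,"yaw":0},{"dx":0,"dy":0,"dz":-0.007,"yaw":0},{"dx":0,"dy":0,"dz":-0.004,"yaw":0},{"dx":0,"dy":0,"dz":0,"yaw":0},{"dx":0,"dy":0,"dz":0,"yaw":0}]' 0 50
python3 -m crank '[{"dx":0,"dy":0,"dz":-0.0013,"yaw":0},{"dx":0,"dy":0,"dz":0,"yaw":0},{"dx":0,"dy":0,"dz":0,"yaw":0}]' 0 50
```

```text
time_s: 9.28
ee_pos: [391.2, -72.3, 19.2]
ee_rot: [180.0, -0.1, 4.0]
force: [-0.2, -0.3, -3.2]
gripper_width: 42.1
gripper_force: 49.6
time_s: 9.65
ee_pos: [390.8, -72.2, 17.8]
ee_rot: [180.0, -0.0, 4.0]
force: [0.2, 0.1, -3.0]
gripper_width: 42.4
gripper_force: 49.6
```

Still carrying the full weight, so I'll lower by 1–2 mm more, release, back off upward and look.

```bash

python3 -m crank '[{"dx":0,"dy":0,"dz":-0.0013,"yaw":0},{"dx":0,"dy":0,"dz":-0.0012,"yaw":0},{"dx":0,"dy":0,"dz":0,"yaw":0},{"dx":0,"dy":0,"dz":0,"yaw":0}]' 0 50
python3 -m crank '[{"dx":0,"dy":0,"dz":0,"yaw":0},{"dx":0,"dy":0,"dz":0,"yaw":0},{"dx":0,"dy":0,"dz":0,"yaw":0},{"dx":0,"dy":0,"dz":0,"yaw":0}]' 0.8 50
python3 -m crank '[{"dx":0,"dy":0,"dz":0.03,"yaw":0},{"dx":0,"dy":0,"dz":0.05,"yaw":0},{"dx":0,"dy":0,"dz":0.05,"yaw":0},{"dx":-0.05,"dy":0,"dz":0.05,"yaw":1},{"dx":0,"dy":0,"dz":0,"yaw":0},{"dx":0,"dy":0,"dz":0,"yaw":0}]' 1 50
python3 - <<'E'
from h import *
snap('top','t5'); snap('wrist','w5')
t=cv2.imread('pics/t5.png'); w=cv2.imread('pics/w5.png')
A=np.zeros((600,800,3),np.uint8);A[:300,:400]=cv2.resize(w,(400,300))
A[:400,400:800]=cv2.resize(t[200:330,310:440],(400,400),interpolation=2)
cv2.imwrite('pics/c5.png',A)
E
```

```text
time_s: 10.15
ee_pos: [390.8, -72.2, 15.8]
ee_rot: [180.0, -0.0, 4.0]
force: [-0.5, -0.7, 0.5]
gripper_width: 42.2
gripper_force: 49.6
time_s: 10.65
ee_pos: [390.9, -72.2, 15.8]
ee_rot: [180.0, -0.0, 4.0]
force: [0.5, 0.6, 0.4]
gripper_width: 72.8
gripper_force: 0.0
time_s: 11.4
ee_pos: [350.8, -72.2, 159.5]
ee_rot: [180.0, -0.0, 8.9]
force: [-0.2, -0.4, -1.2]
gripper_width: 91.3
gripper_force: 0.0
```

View pics/c5.png

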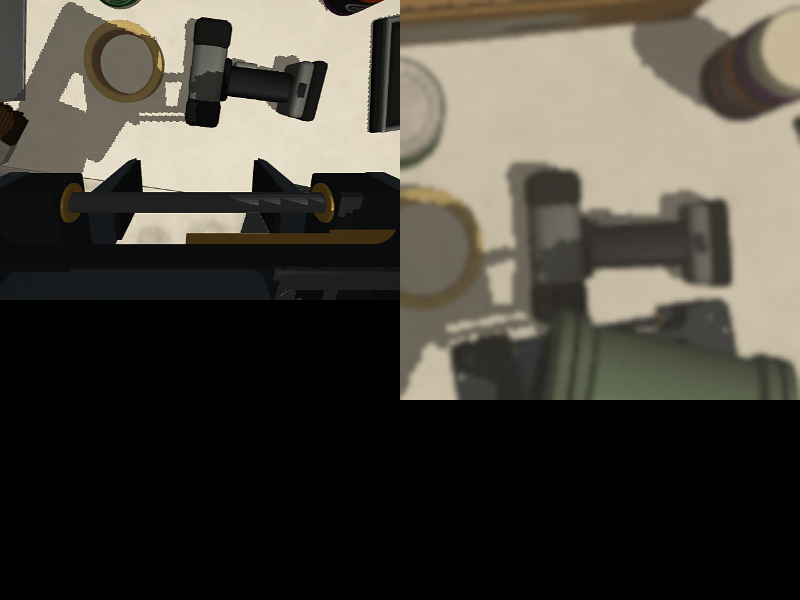

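The scanner lies flat before the barcode. In the top crop the head spans columns 527–580 with its front at row 172, the handle spans rows 218–265, and the foot spans columns 685–730. I'll compare these with the dead-reckoned pose.

```bash
python3 - <<'E'
from h import *
A=lambda n,x,y,z: print(n, ray('t5',310+(x-400)/3.077,200+y/3.077,z))
A('head front',555,172,54);A('headL back',530,310,56);A('headL front',530,185,50);A('headR front',580,185,54);
A('foot far end front',728,203,54);A('foot far end back',731,284,54);A('handle front@',640,221,40);A('handle back@',640,266,40)
W=lambda n,x,y,z: print(n, ray('w5',x*1.6,y*1.6,z))
W('head front',212,20,50);W('head rear',203,124,45);W('handle front',258,66,40);W('handle back',258,99,40);W('foot end f',327,63,54);W('foot end b',318,119,54)
p=np.array([443.4,-68.5]);c,s=np.cos(np.radians(4)),np.sin(np.radians(4));R=np.array([[c,-s],[s,c]])
for q in ((50,0),(-70,0),(22,-136),(-48,-136),(6,-60),(-30,-60),(-12,-46)): print(q,(p+R@q).round(1))
E
```

```text
head front [496.2 -71.2  54. ]
headL back [388.7 -49.1  56. ]
headL front [486.4 -51.6  50. ]
headR front [485.7 -90.7  54. ]
foot far end front [ 470.  -207.1   54. ]
foot far end back [ 406.7 -207.3   54. ]
handle front@ [ 457.1 -139.4   40. ]
handle back@ [ 421.5 -138.4   40. ]
head front [495.8 -67.7  50. ]
head rear [380.  -76.8  45. ]
handle front [ 458.3 -130.7   40. ]
handle back [ 420.6 -139.4   40. ]
foot end f [ 471.8 -203.7   54. ]
foot end b [ 408.9 -212.3   54. ]
(50, 0) [493.3 -65. ]
(-70, 0) [373.6 -73.4]
(22, -136) [ 474.8 -202.6]
(-48, -136) [ 405.  -207.5]
(6, -60) [ 453.6 -127.9]
(-30, -60) [ 417.7 -130.4]
(-12, -46) [ 434.6 -115.2]
```

```bash

python3 -m crank '[{"dx":0.01,"dy":-0.005,"dz":0,"yaw":1},{"dx":0.01,"dy":-0.005,"dz":0,"yaw":1},{"dx":0.01,"dy":-0.005,"dz":0,"yaw":1},{"dx":0.01,"dy":-0.005,"dz":0,"yaw":1},{"dx":0.01,"dy":-0.005,"dz":0,"yaw":1},{"dx":0.01,"dy":-0.005,"dz":0,"yaw":1},{"dx":0.01,"dy":-0.005,"dz":0,"yaw":1},{"dx":0.01,"dy":-0.005,"dz":0,"yaw":1},{"dx":0.01,"dy":-0.005,"dz":0,"yaw":1},{"dx":0.01,"dy":-0.005,"dz":0,"yaw":1}]' 1 40
python3 -m crank '[{"dx":0.0075,"dy":-0.0044,"dz":0,"yaw":1},{"dx":0,"dy":0,"dz":0,"yaw":1},{"dx":0,"dy":0,"dz":0,"yaw":1},{"dx":0,"dy":0,"dz":0,"yaw":1},{"dx":0,"dy":0,"dz":0,"yaw":1},{"dx":0,"dy":0,"dz":0,"yaw":1},{"dx":0,"dy":0,"dz":-0.04,"yaw":1},{"dx":0,"dy":0,"dz":-0.04,"yaw":0},{"dx":0,"dy":0,"dz":0,"yaw":0},{"dx":0,"dy":0,"dz":0,"yaw":0}]' 1 40
python3 - <<'E'
from h import *
snap('wrist','w6')
E
```

```text
time_s: 12.75
ee_pos: [431.1, -112.2, 158.1]
ee_rot: [-179.8, 0.0, 59.1]
force: [1.0, 0.3, -0.2]
gripper_width: 91.7
gripper_force: 0.0
time_s: 14.0
ee_pos: [437.5, -115.8, 95.8]
ee_rot: [180.0, -0.0, 94.0]
force: [-0.3, -0.2, -0.4]
gripper_width: 91.2
gripper_force: 0.0
```

View pics/w6.png

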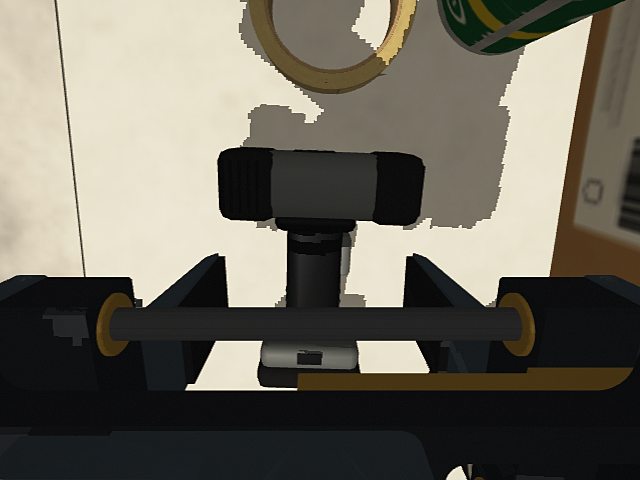

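The handle (columns 287–340) is centred between the fingers and the head is square to them. That was my tenth picture, so from here I'll use numbers only. First a check of the position along the handle, then down.

```bash
python3 - <<'E'
from h import *
for u,v,z in ((250,218,30),(400,222,30),(250,150,54),(400,153,54),(219,185,45),(424,188,45),(313,260,46)): print(u,v,ray('w6',u,v,z))
E
python3 -m crank '[{"dx":0,"dy":0,"dz":-0.04,"yaw":0},{"dx":0,"dy":0,"dz":-0.04,"yaw":0},{"dx":0,"dy":0,"dz":-0.0185,"yaw":0},{"dx":0,"dy":0,"dz":0,"yaw":0},{"dx":0,"dy":0,"dz":0,"yaw":0}]' 1 40
```

```text
250 218 [393.7 -97.5  30. ]
400 222 [492.3 -93.5  30. ]
250 150 [397. -53.  54.]
400 153 [480.9 -48.9  54. ]
219 185 [377.3 -75.1  45. ]
424 188 [500.  -68.5  45. ]
313 260 [ 436.6 -118.2   46. ]
time_s: 14.68
ee_pos: [437.9, -116.0, 18.0]
ee_rot: [179.9, 0.1, 94.0]
force: [-0.0, 0.2, 0.8]
gripper_width: 91.4
gripper_force: 0.0
```

```bash

python3 -m crank '[{"dx":0,"dy":-0.0015,"dz":0,"yaw":0},{"dx":0,"dy":0,"dz":0,"yaw":0},{"dx":0,"dy":0,"dz":0,"yaw":0},{"dx":0,"dy":0,"dz":0,"yaw":0},{"dx":0,"dy":0,"dz":0,"yaw":0},{"dx":0,"dy":0,"dz":0,"yaw":0},{"dx":0,"dy":0,"dz":0,"yaw":0},{"dx":0,"dy":0,"dz":0,"yaw":0}]' 0 40
```

```text
time_s: 15.68
ee_pos: [435.7, -116.9, 16.9]
ee_rot: [-179.9, -0.0, 94.0]
force: [-4.7, -1.6, 5.3]
gripper_width: 36.0
gripper_force: 39.7
```

```bash

python3 -m crank '[{"dx":0,"dy":0,"dz":0.008,"yaw":0},{"dx":0,"dy":0,"dz":0.015,"yaw":0},{"dx":0.009,"dy":0.0015,"dz":0.015,"yaw":0},{"dx":0.009,"dy":0.002,"dz":0.01,"yaw":0},{"dx":0,"dy":0,"dz":0,"yaw":0},{"dx":0,"dy":0,"dz":0,"yaw":0},{"dx":0,"dy":0,"dz":0,"yaw":0}]' 0 40
python3 - <<'E'
from h import *
snap('wrist','w7');snap('scene','s7')
im=cv2.imread('pics/w7.png');g=cv2.cvtColor(im,cv2.COLOR_BGR2GRAY)
# head mask: dark region bbox above gripper bar
m=((g<110)&(np.arange(480)[:,None]<300)).astype(np.uint8);m[:, :150]=0;m[:,480:]=0
n,l,s,c=cv2.connectedComponentsWithStats(m)
for i in range(1,n):
    if s[i,4]>1500: print(s[i],cv2.minAreaRect(np.argwhere(l==i)[:,::-1].astype(np.float32)))
E
```

```text
time_s: 16.55
ee_pos: [450.5, -114.0, 54.9]
ee_rot: [-179.9, -0.0, 94.0]
force: [-0.2, 0.2, -2.6]
gripper_width: 35.9
gripper_force: 39.7
[ 214    0  166   88 5187] ((292.5392761230469, 47.651329040527344), (170.44081115722656, 72.66284942626953), 11.395322799682617)
[  150   150   330   150 44017] ((314.5, 224.5), (149.0, 329.0), 90.0)
```

```bash

python3 -m crank '[{"dx":0,"dy":0,"dz":0,"yaw":0},{"dx":0,"dy":0,"dz":0,"yaw":0},{"dx":0,"dy":0,"dz":0,"yaw":0},{"dx":0,"dy":0,"dz":0,"yaw":0},{"dx":0,"dy":0,"dz":0,"yaw":0},{"dx":0,"dy":0,"dz":0,"yaw":0},{"dx":0,"dy":0,"dz":0,"yaw":0},{"dx":0,"dy":0,"dz":0,"yaw":0},{"dx":0,"dy":0,"dz":0,"yaw":0},{"dx":0,"dy":0,"dz":0,"yaw":0}]' 0 40
python3 -m crank '[{"dx":0,"dy":0,"dz":0,"yaw":0},{"dx":0,"dy":0,"dz":0,"yaw":0},{"dx":0,"dy":0,"dz":0,"yaw":0},{"dx":0,"dy":0,"dz":0,"yaw":0}]' 0 40
python3 - <<'E'
from h import *
a=cv2.imread('pics/w6.png',0).astype(int);b=cv2.imread('pics/w7.png',0).astype(int)
# scanner-in-gripper consistency: head grey middle section (g 60-110) & edges along lines
for n,im in (('w6',a),('w7',b)):
    for c in (300,340): print(n,'col',c,[int(v) for v in im[130:260:6,c]])
    print(n,'row185',[int(v) for v in im[185,190:460:8]])
# cradle base corners from top image by mask
t=cv2.imread('pics/top0.png'); g=cv2.cvtColor(t,cv2.COLOR_BGR2GRAY)[205:300,436:545]
m=(g<95).astype(np.uint8);m=cv2.morphologyEx(m,cv2.MORPH_CLOSE,np.ones((5,5)))
n,l,s,c=cv2.connectedComponentsWithStats(m);i=1+s[1:,4].argmax();m=(l==i).astype(np.uint8);m=cv2.morphologyEx(m,cv2.MORPH_OPEN,np.ones((13,13)))
r=cv2.minAreaRect(np.argwhere(m)[:,::-1].astype(np.float32));print(r)
for p in cv2.boxPoints(r): print(ray('top0',p[0]+436,p[1]+205,4))
print(ray('top0',r[0][0]+436,r[0][1]+205,6))
E
```

```text
time_s: 17.9
ee_pos: [451.1, -114.1, 55.3]
ee_rot: [180.0, -0.0, 94.0]
force: [0.6, 0.2, -1.8]
gripper_width: 36.4
gripper_force: 39.7
time_s: 18.4
ee_pos: [451.1, -114.1, 55.3]
ee_rot: [180.0, -0.0, 94.0]
force: [-0.4, -0.4, -2.3]
gripper_width: 35.6
gripper_force: 39.7
w6 col 300 [114, 113, 112, 120, 40, 46, 48, 52, 51, 50, 48, 48, 46, 44, 41, 16, 7, 10, 46, 9, 7, 43]
w6 col 340 [112, 115, 115, 115, 37, 45, 48, 51, 49, 51, 48, 48, 46, 45, 43, 12, 7, 10, 6, 4, 0, 4]
w6 row185 [227, 227, 227, 227, 9, 10, 11, 12, 15, 13, 18, 49, 47, 48, 49, 49, 47, 48, 47, 49, 50, 50, 49, 51, 13, 13, 12, 12, 11, 8, 115, 114, 113, 114]
w7 col 300 [134, 133, 132, 133, 0, 48, 53, 57, 57, 56, 57, 58, 56, 57, 57, 56, 55, 55, 55, 55, 51, 49]
w7 col 340 [129, 132, 132, 132, 0, 47, 54, 54, 56, 58, 56, 59, 59, 57, 56, 57, 54, 57, 55, 54, 52, 49]
w7 row185 [34, 30, 20, 28, 26, 29, 23, 133, 58, 57, 56, 57, 58, 59, 58, 57, 58, 57, 58, 58, 59, 58, 58, 56, 58, 58, 59, 57, 8, 14, 15, 16, 14, 15]
((51.2884407043457, 47.2847900390625), (58.73257827758789, 84.39282989501953), 71.20011901855469)
[ 542.1 -275.     4. ]
[ 609.9 -483.8    4. ]
[ 466.6 -524.     4. ]
[ 400.8 -317.3    4. ]
[ 504.2 -399.     6. ]
```

The scan hold is done, about 1.9 s. Now I'll lift, go round the aerosol at small x, and hover beyond the cradle to sight its head end with the wrist camera.

```bash

python3 -m crank '[{"dx":0,"dy":0,"dz":0.015,"yaw":0},{"dx":-0.005,"dy":0,"dz":0.03,"yaw":0},{"dx":-0.01,"dy":0,"dz":0.035,"yaw":0},{"dx":-0.01,"dy":0,"dz":0.035,"yaw":0},{"dx":-0.01,"dy":0,"dz":0.035,"yaw":0},{"dx":0,"dy":-0.02,"dz":0.03,"yaw":0},{"dx":0,"dy":-0.04,"dz":0,"yaw":0},{"dx":0,"dy":-0.04,"dz":0,"yaw":0},{"dx":0,"dy":-0.04,"dz":0,"yaw":0},{"dx":0,"dy":-0.04,"dz":0,"yaw":0}]' 0 40
python3 -m crank '[{"dx":0,"dy":-0.04,"dz":0,"yaw":0},{"dx":0,"dy":-0.04,"dz":0,"yaw":0},{"dx":0,"dy":-0.04,"dz":0,"yaw":0},{"dx":0.02,"dy":-0.04,"dz":0,"yaw":0.7},{"dx":0.03,"dy":-0.03,"dz":0,"yaw":1},{"dx":0.03,"dy":-0.025,"dz":0,"yaw":1},{"dx":0.03,"dy":0,"dz":0,"yaw":0},{"dx":0,"dy":0,"dz":0,"yaw":0},{"dx":0,"dy":0,"dz":0,"yaw":0},{"dx":0,"dy":0,"dz":0,"yaw":0}]' 0 40
python3 - <<'E'
from h import *
snap('wrist','w8')
c=np.array([494,-336.]);a=np.radians(17.5);R=np.array([[np.cos(a),-np.sin(a)],[np.sin(a),np.cos(a)]])
for q,z in (((65,43),4),((-85,43),4),((57,28),15),((-77,28),15)): print(q,proj('w8',[*(c+R@q),z]))
g=cv2.imread('pics/w8.png',0)
m=(g<80).astype(np.uint8)
for r in range(0,160,12): 
    d=np.flatnonzero(np.abs(np.diff(m[r].astype(int)))); print(r,d.tolist())
E
```

```text
time_s: 19.65
ee_pos: [423.0, -259.1, 200.2]
ee_rot: [179.9, 0.0, 93.9]
force: [1.5, -0.1, -3.3]
gripper_width: 36.3
gripper_force: 39.7
time_s: 20.9
ee_pos: [510.3, -429.9, 199.7]
ee_rot: [-180.0, -0.0, 107.4]
force: [0.4, 0.2, -3.1]
gripper_width: 35.8
gripper_force: 39.7
(65, 43) [399.2  64.7]
(-85, 43) [236.9  65. ]
(57, 28) [392.2  80.3]
(-77, 28) [244.1  80.6]
0 [134, 417]
12 [131, 412, 537, 579]
24 [128, 411, 516, 628]
36 [126, 412, 495]
48 [123, 418, 474]
60 [121, 436, 450]
72 [118, 235, 270, 374, 396]
84 [116, 241, 396]
96 [62, 65, 113, 242, 396]
108 [60, 62, 111, 243, 395]
120 [58, 60, 108, 243, 395]
132 [57, 58, 106, 245, 394]
144 [103, 240, 394]
156 [100, 170, 460, 558, 620]
```

```bash
python3 - <<'E'
from h import *
g=cv2.GaussianBlur(cv2.imread('pics/w8.png',0),(3,3),0)
for c in (250,260,300,340,380): print('col',c,g[58:104:2,c].tolist())
for r in (90,110,130): print('row',r,g[r,228:262:2].tolist(),'...',g[r,376:410:2].tolist())
E
```

```text
col 250 [241, 241, 242, 71, 23, 34, 33, 50, 104, 141, 117, 63, 33, 33, 34, 34, 34, 35, 35, 35, 35, 35, 35]
col 260 [239, 239, 247, 87, 24, 33, 28, 53, 106, 140, 112, 58, 32, 34, 34, 34, 30, 31, 31, 30, 31, 32, 31]
col 300 [241, 243, 205, 22, 29, 31, 29, 81, 116, 129, 96, 47, 30, 32, 31, 31, 30, 30, 30, 30, 30, 30, 30]
col 340 [240, 243, 174, 14, 29, 29, 32, 95, 124, 114, 78, 33, 29, 29, 29, 27, 22, 14, 15, 15, 13, 15, 16]
col 380 [131, 135, 69, 9, 15, 14, 31, 56, 53, 47, 39, 16, 20, 24, 25, 27, 16, 15, 15, 15, 15, 15, 15]
row 90 [242, 242, 243, 246, 157, 113, 107, 73, 38, 34, 35, 34, 34, 31, 29, 32, 30] ... [22, 28, 16, 14, 15, 15, 23, 46, 53, 53, 64, 127, 132, 131, 130, 130, 129]
row 110 [241, 241, 241, 242, 243, 132, 117, 101, 58, 25, 34, 36, 35, 32, 31, 31, 31] ... [15, 15, 15, 14, 14, 15, 34, 50, 55, 51, 92, 135, 132, 132, 132, 131, 131]
row 130 [241, 241, 241, 242, 244, 213, 114, 114, 92, 40, 24, 38, 37, 36, 30, 31, 30] ... [15, 15, 15, 14, 14, 18, 43, 53, 53, 59, 126, 132, 132, 132, 133, 133, 133]
```

```bash
python3 - <<'E'
from h import *
g=cv2.imread('pics/w8.png',0)
for c in (265,300,340,370): print(c,g[140:165,c].tolist())
a=np.radians(17.4);R=np.array([[np.cos(a),-np.sin(a)],[np.sin(a),np.cos(a)]]);T=np.array([510.3,-429.9])
for r in (146,150,154):
  for z in (200-17+50,200-17+56):
    for c in (265,370): print(r,z,c,(R.T@(ray('w8',c,r,z)[:2]-T)).round(1))
# refined cradle check
c0=np.array([492.6,-335.]);a=np.radians(18.3);R=np.array([[np.cos(a),-np.sin(a)],[np.sin(a),np.cos(a)]])
for q,z in (((65,43),8),((-85,43),8),((57,28),15),((-77,28),15),((57,0),15),((-77,0),15)): print(q,proj('w8',[*(c0+R@q),z]))
E
```

```text
265 [36, 33, 35, 35, 35, 35, 36, 35, 35, 36, 37, 37, 36, 37, 43, 44, 44, 45, 49, 54, 60, 64, 70, 74, 75]
300 [31, 29, 31, 30, 32, 31, 32, 31, 31, 28, 22, 67, 147, 62, 1, 15, 7, 50, 45, 47, 48, 48, 49, 50, 52]
340 [12, 12, 15, 14, 14, 14, 12, 12, 15, 13, 12, 15, 14, 10, 9, 14, 19, 22, 48, 46, 47, 47, 49, 50, 50]
370 [13, 13, 15, 14, 13, 14, 12, 17, 13, 15, 10, 15, 14, 10, 7, 49, 46, 43, 43, 45, 46, 46, 48, 50, 51]
146 233 265 [-17.7  68.9]
146 233 370 [19.4 69. ]
146 239 265 [-16.8  69. ]
146 239 370 [18.5 69. ]
150 233 265 [-17.7  67.6]
150 233 370 [19.4 67.6]
150 239 265 [-16.9  67.8]
150 239 370 [18.5 67.8]
154 233 265 [-17.8  66.2]
154 233 370 [19.5 66.2]
154 239 265 [-17.   66.4]
154 239 370 [18.6 66.4]
(65, 43) [398.6  61.1]
(-85, 43) [234.2  63.9]
(57, 28) [390.7  77.7]
(-77, 28) [242.6  80.2]
(57, 0) [389.5 110.5]
(-77, 0) [244.6 112.8]
```

The refined cradle pose (492,−335, yaw 18.3°) reproduces the seen edges to about a pixel. Now over home and down.

```bash

python3 -m crank '[{"dx":-0.0093,"dy":0.03,"dz":0,"yaw":0.18},{"dx":-0.01,"dy":0.0305,"dz":-0.01,"yaw":0},{"dx":0,"dy":0,"dz":-0.03,"yaw":0},{"dx":0,"dy":0,"dz":-0.04,"yaw":0},{"dx":0,"dy":0,"dz":-0.04,"yaw":0},{"dx":0,"dy":0,"dz":-0.04,"yaw":0},{"dx":0,"dy":0,"dz":-0.03,"yaw":0},{"dx":0,"dy":0,"dz":-0.008,"yaw":0},{"dx":0,"dy":0,"dz":0,"yaw":0},{"dx":0,"dy":0,"dz":0,"yaw":0}]' 0 40
```

```text
time_s: 22.2
ee_pos: [496.4, -382.4, 42.4]
ee_rot: [179.9, 0.1, 108.3]
force: [0.3, -0.0, -1.9]
gripper_width: 36.0
gripper_force: 39.7
```

```bash

python3 -m crank '[{"dx":-0.0018,"dy":0.001,"dz":-0.006,"yaw":0},{"dx":0,"dy":0,"dz":-0.006,"yaw":0},{"dx":0,"dy":0,"dz":-0.005,"yaw":0},{"dx":0,"dy":0,"dz":-0.002,"yaw":0},{"dx":0,"dy":0,"dz":0,"yaw":0},{"dx":0,"dy":0,"dz":0,"yaw":0}]' 0 40
python3 -m crank '[{"dx":0,"dy":0,"dz":-0.0012,"yaw":0},{"dx":0,"dy":0,"dz":-0.0012,"yaw":0},{"dx":0,"dy":0,"dz":0,"yaw":0},{"dx":0,"dy":0,"dz":0,"yaw":0}]' 0 40
```

```text
time_s: 22.95
ee_pos: [494.4, -381.0, 25.8]
ee_rot: [180.0, 0.0, 108.4]
force: [-0.4, 0.3, -2.7]
gripper_width: 35.8
gripper_force: 39.7
time_s: 23.45
ee_pos: [494.5, -381.1, 25.0]
ee_rot: [180.0, 0.0, 108.4]
force: [-1.4, 1.8, 4.9]
gripper_width: 36.2
gripper_force: 39.7
```

It touched at 25.0 mm, just the floor height expected. Release, rise and check.

```bash

python3 -m crank '[{"dx":0,"dy":0,"dz":0,"yaw":0},{"dx":0,"dy":0,"dz":0,"yaw":0},{"dx":0,"dy":0,"dz":0,"yaw":0},{"dx":0,"dy":0,"dz":0,"yaw":0},{"dx":0,"dy":0,"dz":0,"yaw":0},{"dx":0,"dy":0,"dz":0,"yaw":0}]' 1 40
python3 -m crank '[{"dx":0,"dy":0,"dz":0.02,"yaw":0},{"dx":0,"dy":0,"dz":0.04,"yaw":0},{"dx":0,"dy":0,"dz":0.05,"yaw":0},{"dx":0.01875,"dy":-0.06,"dz":0.06,"yaw":0},{"dx":0,"dy":0,"dz":0.05,"yaw":0},{"dx":0,"dy":0,"dz":0,"yaw":0},{"dx":0,"dy":0,"dz":0,"yaw":0},{"dx":0,"dy":0,"dz":0,"yaw":0}]' 1 40
python3 - <<'E'
from h import *
snap('wrist','w9')
c0=np.array([492.2,-335.]);a=np.radians(18.3);R=np.array([[np.cos(a),-np.sin(a)],[np.sin(a),np.cos(a)]])
for q,z in (((57,28),15),((-77,28),15),((50,0),50),((-70,0),50),((40,21),50),((-60,21),50),((40,-21),64),((-60,-21),64)): print(q,z,proj('w9',[*(c0+R@q),z]))
g=cv2.imread('pics/w9.png',0)
for c in (270,300,340,370): print('col',c,g[60:180:3,c].tolist())
r0=int(proj('w9',[*c0,50])[1]); 
for r in (r0-12,r0+8): print('row',r,g[r,220:420:4].tolist())
E
```

```text
time_s: 24.2
ee_pos: [494.2, -380.9, 23.7]
ee_rot: [-180.0, -0.0, 108.4]
force: [1.3, 0.6, -0.5]
gripper_width: 90.5
gripper_force: 0.0
time_s: 25.2
ee_pos: [507.1, -423.3, 193.6]
ee_rot: [-179.9, -0.1, 108.4]
force: [0.8, -0.6, -0.4]
gripper_width: 91.2
gripper_force: 0.0
(57, 28) 15 [394.7  87.2]
(-77, 28) 15 [244.8  87.2]
(50, 0) 50 [393.3 117.8]
(-70, 0) 50 [246.9 117.7]
(40, 21) 50 [382.4  90.4]
(-60, 21) 50 [258.   90.3]
(40, -21) 64 [382.9 144.5]
(-60, -21) 64 [257.4 144.4]
col 270 [231, 231, 231, 239, 4, 30, 5, 93, 132, 37, 15, 23, 24, 25, 26, 26, 27, 26, 31, 28, 30, 26, 25, 27, 29, 28, 26, 25, 29, 31, 32, 31, 31, 32, 32, 33, 33, 34, 35, 32]
col 300 [233, 234, 234, 239, 2, 29, 27, 91, 120, 32, 10, 65, 86, 97, 112, 119, 120, 119, 122, 41, 53, 52, 51, 48, 48, 44, 43, 6, 12, 9, 8, 9, 10, 10, 11, 9, 7, 11, 9, 10]
col 340 [234, 233, 232, 237, 0, 27, 26, 91, 114, 57, 12, 61, 84, 94, 103, 113, 112, 114, 115, 115, 115, 116, 118, 121, 46, 48, 45, 25, 16, 9, 9, 8, 12, 52, 51, 51, 52, 50, 50, 51]
col 370 [234, 234, 234, 238, 2, 25, 20, 91, 109, 32, 10, 22, 23, 28, 11, 13, 12, 14, 13, 14, 14, 14, 14, 14, 13, 15, 12, 13, 8, 13, 12, 14, 12, 12, 13, 13, 12, 13, 12, 12]
row 105 [232, 233, 235, 236, 237, 94, 9, 13, 20, 28, 21, 25, 28, 20, 24, 19, 126, 119, 118, 118, 119, 118, 118, 116, 117, 117, 115, 116, 114, 114, 113, 111, 112, 112, 112, 82, 14, 12, 14, 14, 14, 13, 13, 12, 53, 50, 120, 121, 120, 119]
row 125 [234, 233, 233, 234, 235, 136, 38, 13, 26, 29, 34, 28, 22, 22, 28, 24, 155, 50, 51, 51, 50, 51, 51, 51, 52, 52, 51, 53, 46, 120, 118, 116, 116, 117, 43, 7, 12, 13, 13, 14, 13, 14, 15, 9, 51, 111, 124, 121, 121, 120]
```

```bash
python3 -c "
from workcell import ticket
print(ticket.job_done())"
```

```text
the job is handed in; nothing more can be done
None
```

I took the scanner out of the tray, held it still on the barcode for nearly 2 s with the trigger squeezed, laid it in its cradle and let go. My last image check put it within a few mm of home, and I handed the job in at about 25 s; no verdict came back.

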